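Snap the lathe chuck key into its sprung clip rack

ROBOT

A 6-joint arm with a two-finger parallel gripper is mounted at the origin on the work surface. World frame = base frame: x ahead of the robot, y to its left, z up, the work surface at z = 0. Lengths are in mm, angles in rad, forces in N, time in s.
With the tool pointing down it reaches from about 350 to 925 mm from the base axis. Payload 6.4 kg.
Tool frame: the origin (TCP) lies between the finger pads; the fingertips stand 11 mm ahead of it and the grasp point (between the pads) lies 8 mm behind it; z points along the fingers, y is the line along which they close (so a half turn about z gives the same grasp; the last joint's range is limited). The gripper opens to 85 mm and grips with 20 to 120 N. Pads are 22 mm wide; open, the fingers measure 114 mm over their backs; the gripper's body (76 mm by 85 mm) begins 54 mm behind the grasp point. The pads swing forward as they close: fully open they stand 13 mm farther back than shut.
Start: joints at [1.166, 0.245, 1.558, -0, 1.339, -0.174], TCP at [148.688, 632.776, 242.29] pointing down, gripper open.
Joint ranges: [-3.13, 3.13], [-1.02, 2.26], [0.13, 2.54], [-0.95, 4.09], [0.21, 2.88], [-2.74, 2.74]. Speed limits (rad/s): [2.57, 2.57, 3.14, 3.14, 3.14, 3.14].

INTERFACE

Orientations are given as [roll, pitch, yaw] about the fixed x, y, z axes, in that order (R = Rz(yaw) Ry(pitch) Rx(roll)).
In Python, from station import bot gives the robot as it stands.
- The arm moves only by the tool carry_out, never from a script. Its argument "increments" is a list of rows, each a list of 3 entries, a list of its own where there are three numbers: the shift along the tool's x, y, z in mm, then the turn about the tool's z in degrees, then the finger opening in mm, from 0 to 85.4. In form: [[[tx, ty, tz], turn, fingers], ...]. A call has exactly 5 rows; each row shifts and turns the commanded pose from where the row before left it, along the tool's axes as they then stand; what a row does not reach is not made up. A row lasts 1/12 s, in which the tool goes at most 41.7 mm and 7.16 degrees, less where a joint would pass 70% of its speed; a pose out of reach is approached as far as the arm can. A call is refused whole if a number of a shift passes 41.7 or a number of a turn 7.16, either way. A call with a gripper value outside its range is refused whole. The fingers move at their own pace and stop on an object; "grip_force" is the grip in N (left out, the last holds). Time passes only in rows, so rows that do not move let the fingers close, or fill a call up. It gives the time, the measured TCP pose, the force, the opening and the grip force at its end, in the units of the state.
- bot.observe(): the state, without advancing time (a new reading comes with each control period).
- bot.camera(name): name is "scene" or "side" or "wrist"; returns (picture, depth): 400x640x3 uint8, blue, green, red; 400x640 float32, mm along the optical axis (not along the pixel's ray), 0 where there is no reading.
- bot.camera_info(name): a dict with "fx", "fy", "cx", "cy" (pixels), "k1" (the pictures are not rectified: a ray, as slopes to the right and down, at radius r is drawn at 1 + k1 r^2 times it, then the intrinsics apply), "camera_from_world" (4x4, takes a point from world to camera coordinates). Camera axes: x right, y up, looking along -z (the intrinsics and any distortion apply to the point x, -y, -z); pixel columns grow to the right and rows downward; lengths in mm; the calibration is good to about 2 mm. A picture is of the moment at which its call begins: read the wrist's pose just before it. camera_info takes no time and is no camera call; for the wrist camera it gives the pose at the moment of the call.
- bot.hand_in(): hands the job in; it is judged then, once.
The state is a dict: "clock": time; "qpos": joint angles; "joint_vel": joint speeds; "joint_torque": joint torques, N m; "ee_pos": TCP position; "tcp_rot": TCP orientation; "ft_force": force on the tool from outside, world axes, zero at the start; "torque": the same for the moment, N m; "finger_gap": finger opening in mm; "gripper_force": force on a finger pad.
Only numpy, scipy, OpenCV 4.12 (cv2) and the standard library are available. Lean on these libraries where they do the work, as an engineer would, in place of code of your own. Each camera call takes 0.05 s, during which the arm holds its last target. There are 200 camera calls.

TASK

Put the big T-handled chuck key back in the sprung clip rack: lay its shank across the two clips, centred, then press it home one end at a time, the second only after the first has snapped in, until both ends are fully seated and level. Press gently, never driving the sprung rail down to its stops, and leave the other things on the bench where they are.

Things in the scene. Friction and masses are not known exactly. Their poses are not given: they have to be found in the camera images.
- key: Big steel T-handled chuck key, 0.2-0.35 kg, flat on the bench at the start. Round shank 16 mm thick, 152 mm long along its x; origin on the shank's axis at mid-length, 8 mm above the bench as it lies. Cross bar 10 mm thick, 94 mm long, along its y at x = +66 mm; 10.5 mm square tip ends at x = -95 mm. Centre of mass near x = +10 mm. May go in either way round, rolled to any angle.
- key_a (a point): Point on the axis of the key's shank, 45 mm from its origin towards the square tip (-x): the part that one clip holds.
- key_b (a point): Point on the axis of the key's shank, 45 mm from its origin towards the cross bar (+x): the part that the other clip holds.
- rack: Clip rack screwed to the bench: grey base plate 180 x 70 x 8 mm, origin under its centre, long side and clip line along its x. Two 12 mm guide posts at x = -64 and +64 mm, 58 mm high, carry a sprung aluminium rail 150 x 34 x 10 mm, top 40 mm above the bench. Clips stand on it at x = -45 and +45 mm; the space above the rail between them (70 mm clear) is free for fingers to hold or press.
- clip0 (a point): The mouth of the spring clip at the rack's x = -45 mm, midway between its two lips, 80 mm above the bench, moving with the rail. Each clip is 10 mm long in x, 28 mm wide in y; two sprung steel jaws end in round lips 8 mm thick, 19 mm between lip axes.
- clip1 (a point): The same for the clip at the rack's x = +45 mm. A shank laid on the lips of both clips has its axis 87 mm above the bench; snapped home it rests on the clip floors with its axis at 72 mm, its top then 4 mm lower than the tops of the lips, so press on the shank beside a clip, on its inner side.
- seat (a point): Point midway between the two clips, where the shank's axis lies when it is home: 72 mm above the bench with the rail up. Moves with the rail; its x axis runs along the shank from clip to clip, z up.
- rail (a joint): How far the rail is pushed down, m: 0 up, 0.022 on its stops; springs back by itself. Sinks 0.7 mm per newton beyond the first 3 to 5 N. Pushed about 20 mm inside a clip, the first end gives way at 12 to 18 N and the second at 7 to 10 N, depending on friction; the push then falls by 5 N or more at once. Pressing both at once takes far more.
- small_key: Small T-handled drill-chuck key, shank 10 mm thick and 72 mm long along its own x, cross bar 58 mm long; bystander, too thin for the clips. Origin on the shank's axis.
- nut: Hexagon nut, about 30 mm across and 14 mm high; bystander. Origin under its centre.
- collet: Steel collet standing on its narrow end, 34 mm wide, 42 mm high; bystander. Origin under its centre.
- oiler: White plastic bottle, 56 mm wide, 130 mm high; bystander. Origin under its centre.
- spanner: Open-ended spanner, 190 mm long, lying along its own x; bystander.
- caliper: Caliper with black slider, 220 mm long, lying along its own x; bystander. Origin under the beam's centre.
Mind the look-alikes: they are no part of the job. What is shaped like the rack but turquoise or yellow is not meant.

How it is judged:
By the outcome, as a careful person would: the job done as asked, in the order asked, and still so for the second after the job is handed in, with the robot touching nothing.
It also fails if it takes over 72 s, if anything falls off the work surface, if the arm or the gripper's body presses on something with over 40 N, if the wrist force passes 120 N, or if a joint passes its speed limit or range.

## Working session

There is one attempt and no reset: what is moved stays moved. The work goes in short steps, Python scripts to look and compute and a tool call to move; the robot and the scene stay as the last step left them, time stands still between calls to the robot, and variables do not carry over. Pictures are saved under pics/ and viewed, at most 10 in all, crops included, and the job is handed in when it is done.

Besides the shell and the picture viewer there is one more tool, called after "Request:" in YAML: its name, and indented under it one key for each argument. carry_out: Moves the arm, as the interface text tells. Its arguments: {"type":"object","properties":{"increments":{"type":"array"},"grip_force":{"type":"number"}},"required":["increments"]}

```bash
mkdir -p pics
cat > h.py <<'E'
import numpy as np,cv2
from station import bot
def snap(n,f):
    i=bot.camera_info(n);p,d=bot.camera(n);cv2.imwrite(f'pics/{f}.png',p);np.savez(f'pics/{f}.npz',d=d,p=p,M=i['camera_from_world'],K=[i['fx'],i['fy'],i['cx'],i['cy'],i['k1']])
    return p,d
def ray(K,u,v):
    x=(u-K[2])/K[0];y=(v-K[3])/K[1];a,b=x,y
    for _ in range(20):
        s=1+K[4]*(a*a+b*b);a,b=x/s,y/s
    return np.array([a,-b,-1.])
def world(f,u,v,z=None):
    D=np.load(f'pics/{f}.npz');M=np.array(D['M']);R=M[:3,:3];t=M[:3,3];r=ray(D['K'],u,v)
    c=-R.T@t;w=R.T@r
    if z is None:
        q=D['d'][int(v)-1:int(v)+2,int(u)-1:int(u)+2];s=np.median(q[q>0])
    else: s=(z-c[2])/w[2]
    return c+s*w
def cloud(f):
    D=np.load(f'pics/{f}.npz');M=np.array(D['M']);R=M[:3,:3];t=M[:3,3];K=D['K']
    v,u=np.mgrid[:400,:640];x=(u-K[2])/K[0];y=(v-K[3])/K[1];a,b=x,y
    for _ in range(20):
        s=1+K[4]*(a*a+b*b);a,b=x/s,y/s
    P=np.stack([a,-b,-np.ones_like(a)],-1)*D['d'][...,None]
    return (P-t)@R
E
python3 - <<'E'
from h import *
for n in('scene','side','wrist'):
    snap(n,n+'0');i=bot.camera_info(n);print(n,i['fx'],i['k1'])
a=np.vstack([cv2.resize(cv2.imread(f'pics/{n}0.png'),(480,300)) for n in('side','wrist')]);cv2.imwrite('pics/sw.png',a)
print(bot.observe())
E
```

```text
scene 480.19318857202217 -0.10006981465148827
side 455.36633908843 -0.07457525668034655
wrist 300.8077061216307 -0.04861783929702006
{'clock': 0.15, 'qpos': array([ 1.16591200e+00,  2.45691516e-01,  1.55871965e+00,  1.35807291e-05,
        1.33869812e+00, -1.74085923e-01]), 'joint_vel': array([-3.76025699e-04, -1.96310102e-03, -1.02644741e-03, -2.00848401e-03,
        1.89304537e-05, -1.17026187e-03]), 'joint_torque': array([ 1.32188801e-03, -4.29983246e+01, -3.26552474e+01, -9.23684161e-05,
        3.48408343e-03,  2.16079417e-05]), 'ee_pos': array([148.51118549, 632.39172506, 241.41694189]), 'tcp_rot': array([-3.14010124e+00, -2.75703428e-04,  2.91079091e+00]), 'ft_force': array([ 0.11969284, -0.71553851, -0.03819687]), 'torque': array([-0.03692442, -0.00809551,  0.03328978]), 'gripper_force': 0.0, 'finger_gap': 85.20862161482088}
```

View pics/scene0.png

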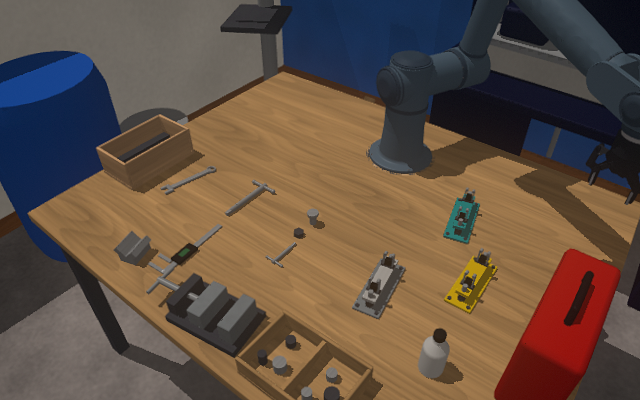

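View pics/sw.png

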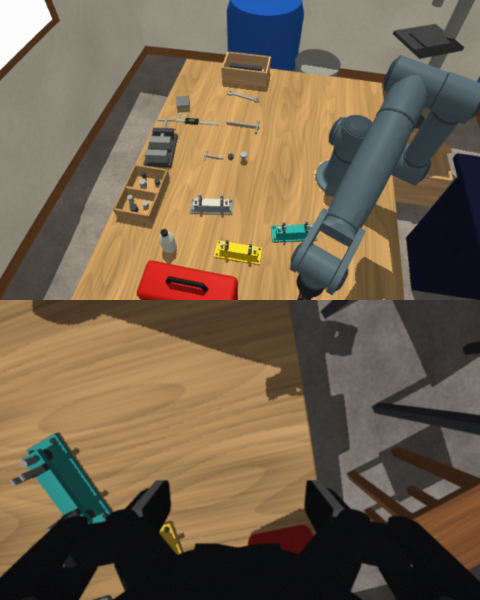

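The scene picture shows the big T-key at about (250,198), with its bar at (264,187). The small key is at (283,255). There are three racks: grey (380,285), turquoise (462,217) and yellow (471,282). Only the grey one matches the description, so I'll confirm it in a crop.

Run:
```python
from h import *
p=cv2.imread('pics/scene0.png')
a=cv2.resize(p[170:230,215:295],(800,600)[:2] if 0 else (400,300),interpolation=cv2.INTER_CUBIC)
b=cv2.resize(p[240:330,340:420],(400,450),interpolation=cv2.INTER_CUBIC)
c=np.zeros((450,800,3),np.uint8);c[:300,:400]=a;c[:,400:]=b
cv2.imwrite('pics/crop.png',c)
# key points from cloud
C=cloud('scene0')
for nm,u,v in(('tip',228,213),('cross',264,187),('mid',247,200),('rack',380,285),('small',283,255),('nut',298,232),('collet',313,215)):
    print(nm,world('scene0',u,v).round(0))
```

```text
tip [ 577. -240.    7.]
cross [ 425. -238.    8.]
mid [ 502. -236.    8.]
rack [575. 275.  60.]
small [602.  -6.   3.]
nut [518. -24.  12.]
collet [460. -16.  38.]
```

View pics/crop.png

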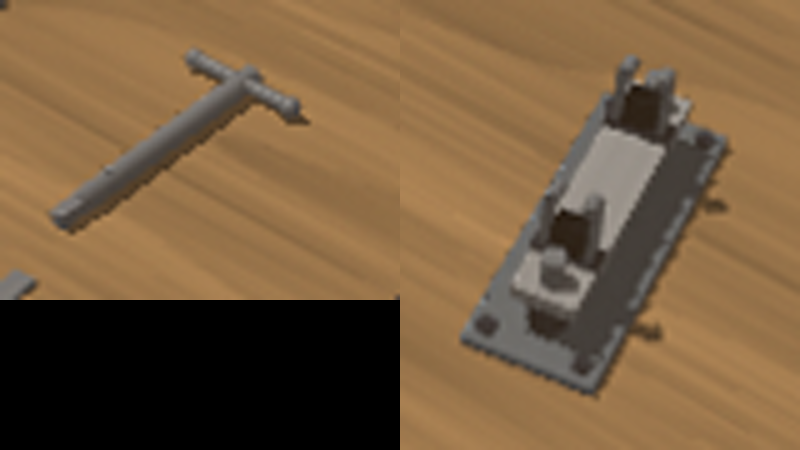

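The crop confirms both: the big key, with its tip at (227,213) and cross bar from (253,182) to (274,192), and the grey rack, with base corners at (352,308), (379,319) and (405,268).

Run:
```python
from h import *
W=lambda u,v,z:world('scene0',u,v,z)[:2]
t=W(227.4,213,5);b1=W(253.4,181.6,8);b2=W(274,191.6,8);c=(b1+b2)/2
d=(c-t)/np.linalg.norm(c-t);print('key t,b',t.round(),b1.round(),b2.round(),np.linalg.norm(c-t),'o',(c-66*d).round(),'yaw',np.degrees(np.arctan2(d[1],d[0])))
A=W(352.4,308,8);B=W(379,318.6,8);D=W(405.4,268,8)
e=(D-B);print('rack',A.round(),B.round(),D.round(),np.linalg.norm(e),np.linalg.norm(A-B),'ctr',((A+D)/2).round(),'yaw',np.degrees(np.arctan2(e[1],e[0])))
C=cloud('scene0');P=C[240:330,340:420].reshape(-1,3)
m=(abs(P[:,2]-40)<4);r=cv2.minAreaRect(P[m,:2].astype(np.float32));print('rail',r,m.sum())
m=(P[:,2]>55);Q=P[m];print(Q[:,:].round()[::3].tolist() if m.sum()<120 else m.sum())
i=bot.camera_info('wrist');M=np.array(i['camera_from_world']);print('wrist cam',(-M[:3,:3].T@M[:3,3]).round(),M[:3,:3].round(2).tolist())
```

```text
key t,b [ 577. -244.] [ 425. -283.] [ 423. -198.] 152.8475484335548 o [ 490. -242.] yaw 178.93298550864802
rack [636. 241.] [623. 308.] [449. 277.] 176.95627977036585 68.10055086796272 ctr [542. 259.] yaw -170.00094741914737
rail ((539.65283203125, 255.75807189941406), (151.63381958007812, 35.095916748046875), 9.85409164428711) 397
247
wrist cam [ 85. 646. 373.] [[0.23, 0.97, -0.0], [-0.94, 0.22, -0.26], [-0.25, 0.06, 0.97]]
```

Request:
carry_out:
  increments:
    - [[0,0,0],-4.6,85]
    - [[0,0,0],-4.6,85]
    - [[0,0,0],-4.6,85]
    - [[0,0,0],-4.6,85]
    - [[0,0,0],-4.6,85]

```text
clock: 0.57
ee_pos: [148.6, 632.6, 241.8]
tcp_rot: [-3.141, -0.0, -2.967]
ft_force: [-0.1, -0.0, 0.7]
finger_gap: 85.0
gripper_force: 0.0
```

Request:
carry_out:
  increments:
    - [[-15,-20,0],0,85]
    - [[-21,-29,0],0,85]
    - [[-21,-29,0],0,85]
    - [[-21,-29,0],0,85]
    - [[-21,-29,0],0,85]

```text
clock: 0.98
ee_pos: [270.0, 514.2, 241.9]
tcp_rot: [-3.141, -0.0, -2.97]
ft_force: [0.8, 1.1, 0.5]
finger_gap: 85.0
gripper_force: 0.0
```

Request:
carry_out:
  increments:
    - [[-21,-29,0],0,85]
    - [[-21,-29,0],0,85]
    - [[-21,-29,0],0,85]
    - [[-21,-29,0],0,85]
    - [[-21,-29,0],0,85]

```text
clock: 1.4
ee_pos: [398.3, 389.0, 242.1]
tcp_rot: [-3.142, -0.0, -2.971]
ft_force: [-0.2, 0.3, -0.3]
finger_gap: 84.9
gripper_force: 0.0
```

Request:
carry_out:
  increments:
    - [[-21,-29,0],0,85]
    - [[-21,-29,0],0,85]
    - [[-21,-29,0],0,85]
    - [[-21,-29,0],0,85]
    - [[-15,-20,0],0,85]

```text
clock: 1.82
ee_pos: [519.7, 270.9, 242.1]
tcp_rot: [-3.141, -0.0, -2.973]
ft_force: [-0.1, 0.9, 0.4]
finger_gap: 84.9
gripper_force: 0.0
```

Run:
```python
from h import *
p,d=snap('wrist','w1');cv2.imwrite('pics/w1b.png',cv2.resize(p,(800,500)))
print(bot.observe()['ee_pos'])
C=cloud('w1').reshape(-1,3);m=(abs(C[:,2]-40)<2.5)&(np.hypot(C[:,0]-540,C[:,1]-257)<110);print(cv2.minAreaRect(C[m,:2].astype(np.float32)),m.sum())
# lips: points above 70
m=(C[:,2]>70)&(np.hypot(C[:,0]-540,C[:,1]-257)<90);Q=C[m];k=cv2.connectedComponentsWithStats
a=np.radians(9.7);x=(Q[:,:2]-[540,257])@[np.cos(a),np.sin(a)];y=(Q[:,:2]-[540,257])@[-np.sin(a),np.cos(a)]
for sx in(-1,1):
  for sy in(-1,1):
    s=(x*sx>0)&(y*sy>0)
    if s.sum():print(sx,sy,s.sum(),x[s].min(),x[s].max(),y[s].min(),y[s].max(),Q[s,2].max())
```

```text
[522.12258639 268.67978533 242.11634339]
((535.349853515625, 253.8825225830078), (147.7844696044922, 33.53630828857422), 9.617866516113281) 2603
-1 -1 22036 -55.640981133523404 -5.613185653469327 -58.32564871230252 -0.0037027937702095353 333.9775706851552
-1 1 34326 -83.40796250161247 -5.165250945961657 0.0064094961072902025 89.21497658944416 373.3838140339084
1 -1 88 34.15435987882493 44.70384284498258 -15.318241336840014 -7.5046693559342526 84.1061541669492
1 1 96 34.0971837597026 44.40436831102541 4.104928207609912 11.485961785252762 84.30701024278223
```

View pics/w1b.png

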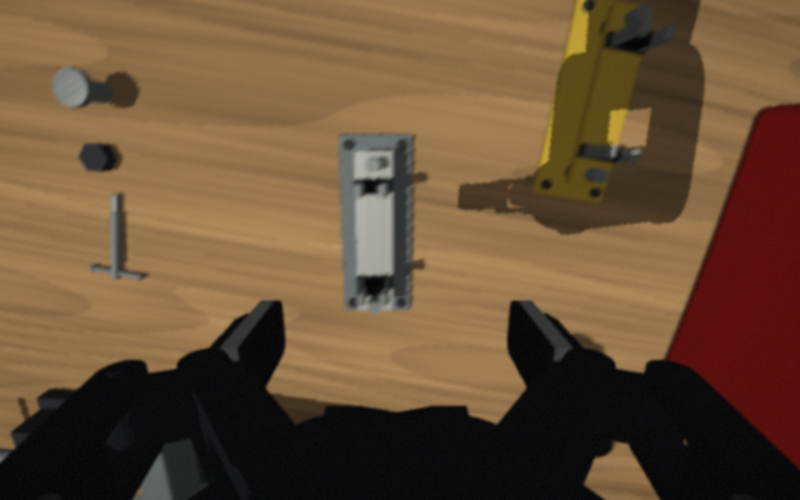

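The wrist view shows the grey rack at (375,220), with its clips at (375,187) and (375,285). It puts the rack centre at about (535,254) and the yaw at 9.6°. Next I'll move to the key.

Request:
carry_out:
  increments:
    - [[5,-22,0],0,85]
    - [[9,-36,0],0,85]
    - [[9,-36,0],0,85]
    - [[9,-36,0],0,85]
    - [[9,-36,0],0,85]

```text
clock: 2.28
ee_pos: [505.2, 101.5, 242.0]
tcp_rot: [3.142, -0.0, -2.97]
ft_force: [1.4, -0.1, 0.7]
finger_gap: 85.0
gripper_force: 0.0
```

Request:
carry_out:
  increments:
    - [[9,-36,0],0,85]
    - [[9,-36,0],0,85]
    - [[9,-36,0],0,85]
    - [[9,-36,0],0,85]
    - [[9,-36,0],0,85]

```text
clock: 2.7
ee_pos: [491.4, -83.7, 242.2]
tcp_rot: [3.142, 0.0, -2.971]
ft_force: [1.3, -0.1, 0.4]
finger_gap: 85.1
gripper_force: 0.0
```

Request:
carry_out:
  increments:
    - [[9,-36,0],0,85]
    - [[9,-36,0],0,85]
    - [[9,-36,0],0,85]
    - [[8,-30,0],0,85]
    - [[2,-12,0],0,85]

```text
clock: 3.12
ee_pos: [480.4, -239.6, 242.2]
tcp_rot: [-3.141, -0.0, -2.974]
ft_force: [0.2, 0.5, 1.0]
finger_gap: 84.9
gripper_force: 0.0
```

Request:
carry_out:
  increments:
    - [[0,0,0],3,70]
    - [[0,0,0],4,60]
    - [[0,0,0],3.7,50]
    - [[0,0,0],0,50]
    - [[0,0,0],0,50]

```text
clock: 3.53
ee_pos: [481.2, -235.7, 242.1]
tcp_rot: [3.141, -0.0, 3.128]
ft_force: [-0.2, 0.3, 0.4]
finger_gap: 49.9
gripper_force: 0.0
```

Run:
```python
from h import *
p,d=snap('wrist','w2');cv2.imwrite('pics/w2b.png',cv2.resize(p,(800,500)))
o=bot.observe();print(o['ee_pos'],o['tcp_rot'],o['ft_force'],o['qpos'])
C=cloud('w2').reshape(-1,3)
m=(C[:,2]>5)&(C[:,2]<20)&(abs(C[:,0]-490)<110)&(abs(C[:,1]+242)<70);Q=C[m]
print(m.sum(),Q[:,0].min(),Q[:,0].max(),Q[:,2].max())
s=abs(Q[:,1]+242)<15
for a in range(395,590,15):
    b=Q[(abs(Q[:,0]-a)<7.5)]
    if len(b):print(a,len(b),b[:,1].min().round(1),b[:,1].max().round(1),np.percentile(b[:,2],95).round(1))
```

```text
[ 481.15376691 -235.78888288  242.11651389] [ 3.14124476e+00 -2.90709725e-04  3.12764498e+00] [-0.00959492  0.14123776  0.48727355] [-6.67423905e-01 -2.29113754e-02  1.84933890e+00  1.02811810e-04
  1.31560745e+00 -2.22429848e+00]
2273 409.8363535612447 579.0633399700594 17.742630691900974
410 289 -291.5 -200.1 15.6
425 572 -291.7 -198.5 15.8
440 170 -253.2 -237.7 16.0
455 167 -252.7 -237.9 16.1
470 157 -253.0 -237.0 16.0
485 161 -252.1 -237.1 16.2
500 153 -252.5 -237.3 16.3
515 144 -252.7 -237.5 16.1
530 141 -251.9 -236.7 16.1
545 142 -252.4 -236.7 16.2
560 110 -252.5 -236.9 16.0
575 67 -248.9 -239.7 13.9
```

View pics/w2b.png

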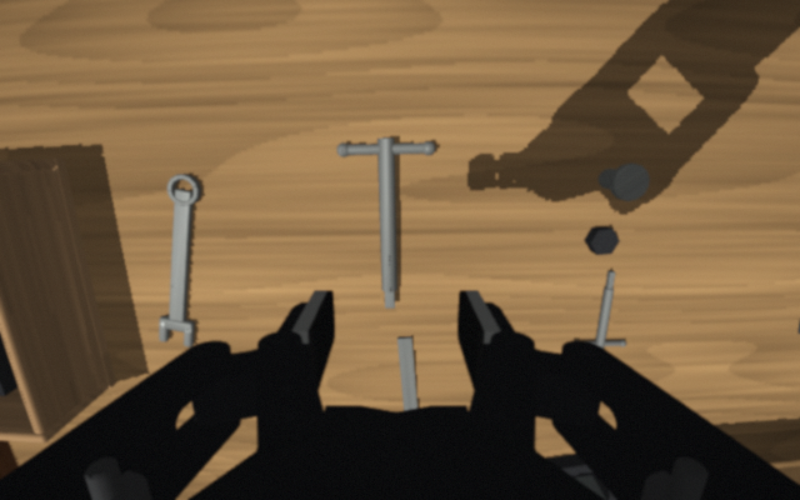

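The wrist view shows the key, with its bar at (387,148) and tip at (390,305). Its origin is at about (485,-245), pointing along 180.3°. I'll go down and grip.

Request:
carry_out:
  increments:
    - [[-1,-4,25],-1,50]
    - [[-1,-5,40],0,50]
    - [[0,0,40],0,50]
    - [[0,0,40],0,50]
    - [[0,0,35],0,50]

```text
clock: 4.0
ee_pos: [482.5, -244.6, 60.0]
tcp_rot: [3.141, -0.001, -3.139]
ft_force: [-0.3, -1.1, -0.9]
finger_gap: 49.9
gripper_force: 0.0
```

Request:
carry_out:
  increments:
    - [[0,0,20],0,50]
    - [[0,0,12],0,50]
    - [[0,0,8],0,50]
    - [[0,0,4],0,50]
    - [[0,0,3],0,50]

```text
clock: 4.42
ee_pos: [484.0, -246.0, 16.2]
tcp_rot: [-3.14, 0.002, -3.14]
ft_force: [-0.1, 1.1, 0.6]
finger_gap: 49.9
gripper_force: 0.0
```

Request:
carry_out:
  grip_force: 50
  increments:
    - [[0,0,0],0,30]
    - [[0,0,0],0,20]
    - [[0,0,0],0,10]
    - [[0,0,0],0,10]
    - [[0,0,0],0,10]

```text
clock: 4.83
ee_pos: [483.9, -245.8, 16.7]
tcp_rot: [-3.141, 0.002, -3.14]
ft_force: [-0.4, 1.4, 6.5]
finger_gap: 13.3
gripper_force: 49.0
```

Request:
carry_out:
  increments:
    - [[0,0,0],0,30]
    - [[0,0,0],0,30]
    - [[0,0,2],0,30]
    - [[0,0,3],0,30]
    - [[0,0,0],0,30]

```text
clock: 5.25
ee_pos: [483.3, -245.7, 10.6]
tcp_rot: [-3.141, 0.0, -3.14]
ft_force: [-1.7, 0.7, 6.1]
finger_gap: 30.0
gripper_force: 2.9
```

Request:
carry_out:
  increments:
    - [[0,0,0],0,22]
    - [[0,0,0],0,18]
    - [[0,0,0],0,10]
    - [[0,0,0],0,10]
    - [[0,0,0],0,10]

```text
clock: 5.67
ee_pos: [484.0, -246.0, 11.5]
tcp_rot: [-3.141, 0.002, -3.14]
ft_force: [-1.3, 1.4, 8.9]
finger_gap: 13.8
gripper_force: 49.9
```

Request:
carry_out:
  increments:
    - [[0,0,-2],0,10]
    - [[0,0,-4],0,10]
    - [[0,0,-8],0,10]
    - [[0,0,-8],0,10]
    - [[0,0,-8],0,10]

```text
clock: 6.08
ee_pos: [482.8, -245.3, 40.8]
tcp_rot: [3.141, -0.0, -3.14]
ft_force: [0.2, -0.3, -1.6]
finger_gap: 14.0
gripper_force: 48.8
```

Run:
```python
from h import *
p,d=snap('side','s1');snap('wrist','w3')
a=cv2.resize(p[110:230,260:380],(480,480),interpolation=cv2.INTER_CUBIC);b=cv2.resize(cv2.imread('pics/w3.png')[180:400,200:440],(320,293))
c=np.zeros((480,800,3),np.uint8);c[:,:480]=a;c[:293,480:]=b;cv2.imwrite('pics/c3.png',c);print(bot.observe()['finger_gap'],bot.observe()['ft_force'])
C=cloud('w3').reshape(-1,3)
Q=C[(C[:,2]>15)&(C[:,2]<70)&(abs(C[:,0]-485)<110)&(abs(C[:,1]+245)<60)]
for a in range(405,485,10):
    b=Q[(abs(Q[:,0]-a)<5)]
    if len(b):print(a,len(b),b[:,1].min().round(1),b[:,1].max().round(1),np.percentile(b[:,2],95).round(1))
print(Q[:,0].min())
```

```text
14.030113899742581 [ 0.66813816 -0.43637679 -2.14735297]
405 78 -255.2 -239.9 47.0
415 3532 -293.8 -201.3 46.6
425 2638 -293.0 -201.2 46.7
435 828 -255.2 -239.4 47.1
445 785 -255.3 -239.2 47.2
455 727 -254.9 -239.5 47.2
465 704 -255.1 -239.3 47.1
475 2475 -267.9 -226.5 68.7
408.9863602473882
```

View pics/c3.png

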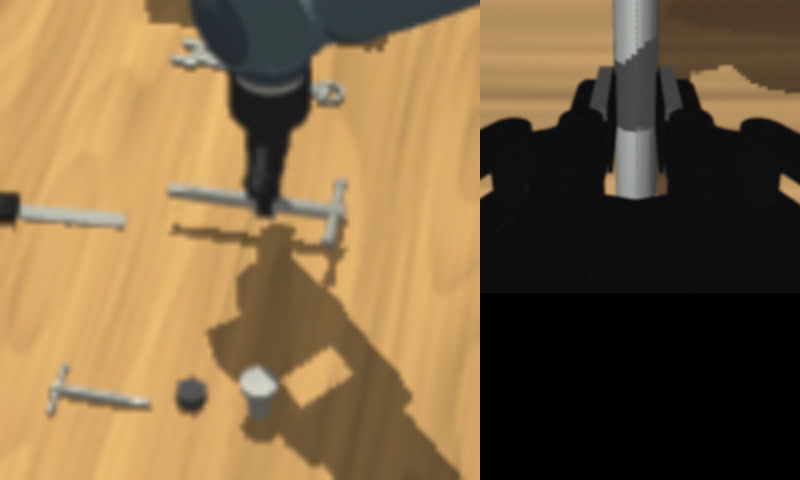

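The key is held level. Its axis is about 1.7 mm below the TCP, and its origin is about 2 mm from the TCP on the tip side. I'll lift it and carry it to the rack.

Request:
carry_out:
  increments:
    - [[0,0,-20],-1.9,10]
    - [[0,0,-36],-1.9,10]
    - [[0,0,-36],-1.9,10]
    - [[0,0,-36],-1.9,10]
    - [[0,0,-25],-1.9,10]

```text
clock: 6.6
ee_pos: [483.8, -246.0, 197.0]
tcp_rot: [-3.138, 0.003, -2.973]
ft_force: [0.4, -0.7, -2.4]
finger_gap: 13.7
gripper_force: 49.1
```

Request:
carry_out:
  increments:
    - [[-4,15,0],0,10]
    - [[-7,25,0],0,10]
    - [[-9.5,35,0],0,10]
    - [[-9.5,35,0],0,10]
    - [[-9.5,35,0],0,10]

```text
clock: 7.02
ee_pos: [496.8, -93.7, 191.8]
tcp_rot: [3.14, -0.002, -2.976]
ft_force: [0.4, 0.1, -2.5]
finger_gap: 13.9
gripper_force: 49.2
```

Request:
carry_out:
  increments:
    - [[-9.5,35,0],0,10]
    - [[-9.5,35,0],0,10]
    - [[-9.5,35,0],0,10]
    - [[-9.5,35,0],0,10]
    - [[-9.5,35,0],0,10]

```text
clock: 7.43
ee_pos: [514.2, 87.0, 191.8]
tcp_rot: [3.141, -0.002, -2.975]
ft_force: [1.2, -0.1, -2.2]
finger_gap: 14.2
gripper_force: 49.2
```

Request:
carry_out:
  increments:
    - [[-9.5,35,0],0,10]
    - [[-9.5,35,0],0,10]
    - [[-9.5,35,0],0,10]
    - [[-9,30,0],0,10]
    - [[-5,20,0],0,10]

```text
clock: 7.85
ee_pos: [530.3, 247.6, 191.6]
tcp_rot: [3.141, -0.002, -2.973]
ft_force: [0.8, 0.5, -2.7]
finger_gap: 13.9
gripper_force: 49.2
```

Request:
carry_out:
  increments:
    - [[-2,9,0],0,10]
    - [[0,0,0],0,10]
    - [[0,0,0],0,10]
    - [[0,0,20],0,10]
    - [[0,0,15],0,10]

```text
clock: 8.27
ee_pos: [532.5, 252.3, 158.0]
tcp_rot: [-3.141, 0.001, -2.976]
ft_force: [-1.8, 0.1, -3.8]
finger_gap: 13.9
gripper_force: 49.2
```

```bash
cat > fit.py <<'E'
from h import *
import sys
def fit(f):
    p,d=snap('wrist',f);cv2.imwrite(f'pics/{f}b.png',cv2.resize(p,(800,500)))
    o=bot.observe();e=o['ee_pos'];yw=o['tcp_rot'][2];print(e.round(1),np.degrees(yw)%360,o['ft_force'].round(1))
    T=np.array([[np.cos(yw),np.sin(yw)],[np.sin(yw),-np.cos(yw)]])
    C=cloud(f).reshape(-1,3);q=(C[:,:2]-e[:2])@T.T;z=C[:,2]
    # tool-frame coordinates, x toward bar
    g=(abs(q[:,1])<60)&(abs(q[:,0])<130)
    for lo,hi,nm in((-1,3,'?'),(5,11,'base'),(37,43,'rail'),(76,86,'lips')):
        m=g&(z>lo)&(z<hi)
        if nm!='?' and m.sum()>20:print(nm,m.sum(),q[m].min(0).round(1),q[m].max(0).round(1),cv2.minAreaRect(q[m].astype(np.float32)))
    k=g&(z>e[2]-6)&(z<e[2]+11)
    for a in range(10,85,8):
        m=k&(abs(q[:,0]-a)<4)
        if m.sum():print('key',a,m.sum(),q[m,1].min().round(1),q[m,1].max().round(1),np.percentile(z[m],95).round(1))
    print('key xmax',q[k,0].max())
E
python3 -c "
from fit import *
fit('w4')"
```

```text
[530.1 251.5 153.9] 189.45631398365185 [-2.2 -1.1 -5.6]
base 3889 [-56.4 -33.7] [84.  36.9] ((13.77093505859375, 1.6162223815917969), (70.5323715209961, 140.3852081298828), 89.98086547851562)
rail 423 [-33.5  14.1] [52.7 18.7] ((9.614612579345703, 16.408720016479492), (4.633463382720947, 86.244384765625), 89.96565246582031)
lips 76 [34.7 12. ] [44.9 15. ] ((39.814231872558594, 13.505250930786133), (3.0394363403320312, 10.14630126953125), 89.65647888183594)
key 10 860 -14.1 13.0 163.6
key 18 554 -8.4 7.3 162.6
key 26 585 -8.3 7.1 162.6
key 34 608 -8.6 7.0 162.5
key 42 655 -8.6 7.4 162.6
key 50 670 -8.4 7.3 162.4
key 58 2613 -46.6 45.1 162.0
key 66 3188 -47.2 45.1 161.9
key 74 237 -8.6 7.4 162.4
key xmax 72.67658240743197
```

View pics/w4b.png

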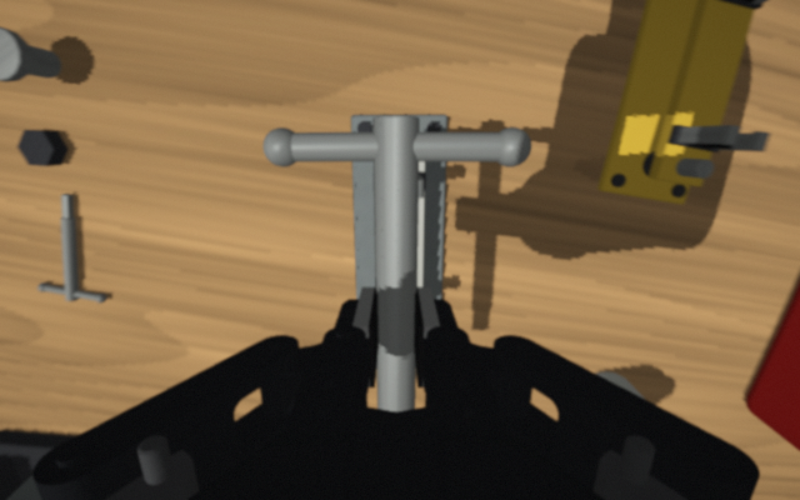

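The wrist view shows the held key above the grey rack, parallel to it. The shank is at column 397 and the rack's centre line at about column 400. It needs -2.5 mm in tool x and +2.3 mm in tool y.

Request:
carry_out:
  increments:
    - [[-2.5,2.3,0],0,10]
    - [[0,0,20],0,10]
    - [[0,0,20],0,10]
    - [[0,0,8],0,10]
    - [[0,0,0],0,10]

```text
clock: 8.73
ee_pos: [533.2, 255.5, 108.7]
tcp_rot: [-3.141, -0.004, -2.975]
ft_force: [-1.0, 0.6, -2.2]
finger_gap: 13.7
gripper_force: 49.2
```

Request:
carry_out:
  increments:
    - [[0,0,0],0,10]
    - [[0,0,0],0,10]
    - [[0,0,0],0,10]
    - [[0,0,0],0,10]
    - [[0,0,0],0,10]

```text
clock: 9.15
ee_pos: [534.8, 256.6, 111.2]
tcp_rot: [3.141, 0.001, -2.974]
ft_force: [-0.4, -0.5, -2.5]
finger_gap: 14.0
gripper_force: 49.2
```

```bash
python3 -c "
from fit import *
fit('w5')"
```

```text
[534.6 256.5 110.9] 189.58097106344624 [ 1.2  0.1 -3.1]
base 5487 [-36.9 -37.7] [89.3 32.8] ((26.17816162109375, -2.452373504638672), (126.19364166259766, 70.49655151367188), 0.02029665745794773)
rail 1117 [-13.1 -19.5] [74.2 14.7] ((30.598163604736328, -2.4729385375976562), (34.089534759521484, 87.27318572998047), 89.83621215820312)
lips 310 [-50.1 -15.9] [50.1 10.9] ((0.020511627197265625, -2.958517074584961), (100.39784240722656, 26.71839714050293), 0.559733510017395)
key 10 1281 -21.5 19.7 120.5
key 18 558 -8.8 7.0 115.7
key 26 577 -8.7 6.9 115.6
key 34 596 -9.0 6.7 115.8
key 42 639 -9.0 7.0 115.7
key 50 665 -8.8 7.0 115.7
key 58 1599 -46.0 44.4 115.3
key 66 4072 -47.4 44.9 115.1
key 74 575 -45.0 42.5 115.6
key xmax 75.07370801238923
```

Request:
carry_out:
  increments:
    - [[0,-1.6,8],0,10]
    - [[0,0,6],0,10]
    - [[0,0,4],0,10]
    - [[0,0,0],0,10]
    - [[0,0,0],0,10]

```text
clock: 9.62
ee_pos: [534.2, 254.7, 91.6]
tcp_rot: [-3.141, -0.001, -2.974]
ft_force: [-0.2, -0.7, -2.7]
finger_gap: 13.8
gripper_force: 49.4
```

Request:
carry_out:
  increments:
    - [[0,0,1],0,10]
    - [[0,0,1],0,10]
    - [[0,0,0],0,10]
    - [[0,0,0],0,10]
    - [[0,0,0],0,10]

```text
clock: 10.03
ee_pos: [534.7, 254.9, 90.5]
tcp_rot: [3.141, 0.0, -2.974]
ft_force: [0.3, 1.0, -2.7]
finger_gap: 13.6
gripper_force: 49.3
```

Request:
carry_out:
  increments:
    - [[0,0,0.7],0,10]
    - [[0,0,0.7],0,10]
    - [[0,0,0],0,10]
    - [[0,0,0],0,10]
    - [[0,0,0],0,10]

```text
clock: 10.45
ee_pos: [534.8, 255.0, 89.4]
tcp_rot: [3.141, 0.001, -2.974]
ft_force: [-0.8, 1.0, 3.0]
finger_gap: 14.1
gripper_force: 49.5
```

```bash
python3 -c "
from fit import *
fit('w6')"
```

```text
[534.8 255.   89.3] 189.58077576001187 [-0.9  0.7  3.4]
base 6372 [-30.8 -36.1] [90.  34.3] ((29.613407135009766, -0.9044837951660156), (70.32784271240234, 120.80648040771484), 89.96038818359375)
rail 1483 [-65.2 -18. ] [74.2 16.2] ((4.468040466308594, -0.8614044189453125), (34.11420440673828, 139.3485565185547), 89.94996643066406)
lips 944 [-45.3 -47.4] [74.5 36.5] ((20.598289489746094, 7.2947235107421875), (78.64860534667969, 126.01708221435547), 72.54586791992188)
key 10 1295 -21.6 19.9 99.0
key 18 551 -8.9 6.9 93.9
key 26 583 -8.7 6.8 93.8
key 34 595 -8.6 6.7 94.0
key 42 646 -10.9 8.9 94.0
key 50 671 -10.7 9.8 93.9
key 58 1497 -46.1 43.3 93.6
key 66 4152 -47.4 45.2 93.4
key 74 626 -45.4 43.3 93.8
key xmax 75.23100912611042
```

The key is on the lips and aligned to about 0.1 mm. I'll release it and back off.

Request:
carry_out:
  increments:
    - [[0,0,0],0,15]
    - [[0,0,0],0,18]
    - [[0,0,0],0,24]
    - [[0,0,0],0,32]
    - [[0,0,0],0,36]

```text
clock: 10.92
ee_pos: [534.5, 254.7, 88.6]
tcp_rot: [-3.141, -0.0, -2.974]
ft_force: [-0.4, 0.4, 0.2]
finger_gap: 36.1
gripper_force: 0.0
```

Request:
carry_out:
  increments:
    - [[0,0,-5],0,36]
    - [[0,0,-15],0,36]
    - [[0,0,-20],0,36]
    - [[0,0,0],0,15]
    - [[0,0,0],0,0]

```text
clock: 11.33
ee_pos: [535.5, 255.0, 130.3]
tcp_rot: [3.141, 0.003, -2.974]
ft_force: [-0.1, -0.6, -0.2]
finger_gap: 12.9
gripper_force: 0.0
```

Request:
carry_out:
  increments:
    - [[0,0,0],0,0]
    - [[0,0,0],0,0]
    - [[0,0,0],0,0]
    - [[0,0,0],0,0]
    - [[0,0,0],0,0]

```text
clock: 11.75
ee_pos: [534.2, 254.7, 128.2]
tcp_rot: [-3.141, -0.001, -2.974]
ft_force: [-0.6, -0.7, 0.3]
finger_gap: -0.0
gripper_force: 0.0
```

Run:
```python
from fit import *
fit('w7')
C=cloud('w7');np.set_printoptions(suppress=True)
snap('side','s7');p=cv2.imread('pics/s7.png')
cv2.imwrite('pics/s7b.png',np.hstack([cv2.resize(p[210:310,230:330],(400,400),interpolation=3),cv2.resize(cv2.imread('pics/w7.png')[:,120:520],(400,400))]))
```

```text
[534.3 254.8 128.4] 189.57953758396877 [ 0.3 -0.9  0.1]
base 5871 [-67.8 -35.9] [89.3 34.4] ((10.731315612792969, -0.7348670959472656), (70.23363494873047, 157.15521240234375), 89.99928283691406)
rail 1683 [-27.8 -17.9] [74.1 16.3] ((23.159252166748047, -0.7777080535888672), (34.08583068847656, 101.8086929321289), 89.93072509765625)
lips 318 [  8.7 -41.2] [71.3 29.5] ((50.67064666748047, -13.095104217529297), (64.84168243408203, 66.97381591796875), 20.05030059814453)
key 10 813 -14.5 12.7 138.7
key xmax 12.606721612710464
```

View pics/s7b.png

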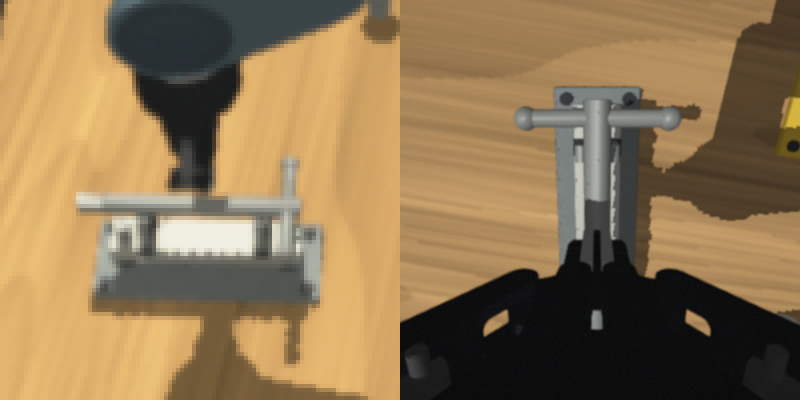

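The side view shows the key lying level on both clips, with its cross bar outboard of the right-hand clip. I'll press the bar end first.

Request:
carry_out:
  increments:
    - [[11,0,0],0,0]
    - [[10,0,0],0,0]
    - [[0,-0.5,10],0,0]
    - [[0,0,8],0,0]
    - [[0,0,0],0,0]

```text
clock: 12.27
ee_pos: [512.5, 250.4, 108.4]
tcp_rot: [-3.141, -0.004, -2.975]
ft_force: [-0.4, -0.1, 0.7]
finger_gap: -0.2
gripper_force: 0.0
```

Request:
carry_out:
  increments:
    - [[0,0,1.5],0,0]
    - [[0,0,1.5],0,0]
    - [[0,0,1],0,0]
    - [[0,0,1],0,0]
    - [[0,0,0],0,0]

```text
clock: 12.68
ee_pos: [514.1, 250.9, 105.9]
tcp_rot: [3.142, 0.0, -2.975]
ft_force: [-0.6, 0.0, 0.3]
finger_gap: -0.2
gripper_force: 0.0
```

Request:
carry_out:
  increments:
    - [[0,0,0.8],0,0]
    - [[0,0,0.8],0,0]
    - [[0,0,0.8],0,0]
    - [[0,0,0.8],0,0]
    - [[0,0,0.8],0,0]

```text
clock: 13.1
ee_pos: [514.3, 250.9, 102.5]
tcp_rot: [3.142, 0.001, -2.974]
ft_force: [-1.3, -0.4, 5.4]
finger_gap: 0.2
gripper_force: 2.9
```

Request:
carry_out:
  increments:
    - [[0,0,0.7],0,0]
    - [[0,0,0.7],0,0]
    - [[0,0,0.7],0,0]
    - [[0,0,0.7],0,0]
    - [[0,0,0.7],0,0]

```text
clock: 13.52
ee_pos: [514.4, 251.0, 99.6]
tcp_rot: [-3.142, 0.001, -2.974]
ft_force: [-4.0, -1.0, 9.9]
finger_gap: 0.1
gripper_force: 4.8
```

Request:
carry_out:
  increments:
    - [[0,0,0.7],0,0]
    - [[0,0,0.7],0,0]
    - [[0,0,0.7],0,0]
    - [[0,0,0],0,0]
    - [[0,0,0],0,0]

```text
clock: 13.93
ee_pos: [514.5, 251.0, 98.0]
tcp_rot: [-3.142, 0.001, -2.974]
ft_force: [-4.1, -2.1, 12.2]
finger_gap: 0.2
gripper_force: 5.7
```

Request:
carry_out:
  increments:
    - [[0,0,0.6],0,0]
    - [[0,0,0.6],0,0]
    - [[0,0,0.6],0,0]
    - [[0,0,0],0,0]
    - [[0,0,0],0,0]

```text
clock: 14.35
ee_pos: [514.7, 251.1, 96.5]
tcp_rot: [-3.142, 0.001, -2.974]
ft_force: [-5.0, -1.7, 13.1]
finger_gap: -0.0
gripper_force: 6.6
```

Request:
carry_out:
  increments:
    - [[0,0,0.6],0,0]
    - [[0,0,0.6],0,0]
    - [[0,0,0.6],0,0]
    - [[0,0,0],0,0]
    - [[0,0,0],0,0]

```text
clock: 14.77
ee_pos: [515.0, 251.2, 95.1]
tcp_rot: [3.142, 0.002, -2.974]
ft_force: [-5.1, -2.6, 14.4]
finger_gap: 0.0
gripper_force: 7.4
```

Request:
carry_out:
  increments:
    - [[0,0,0.6],0,0]
    - [[0,0,0.6],0,0]
    - [[0,0,0.6],0,0]
    - [[0,0,0],0,0]
    - [[0,0,0],0,0]

```text
clock: 15.18
ee_pos: [515.2, 251.2, 93.6]
tcp_rot: [3.142, 0.002, -2.974]
ft_force: [-5.6, -2.0, 15.8]
finger_gap: -0.1
gripper_force: 8.0
```

Request:
carry_out:
  increments:
    - [[0,0,0.6],0,0]
    - [[0,0,0.6],0,0]
    - [[0,0,0.6],0,0]
    - [[0,0,0],0,0]
    - [[0,0,0],0,0]

```text
clock: 15.6
ee_pos: [515.6, 251.3, 92.1]
tcp_rot: [3.141, 0.003, -2.974]
ft_force: [-5.1, -1.2, 15.7]
finger_gap: 0.1
gripper_force: 8.4
```

Request:
carry_out:
  increments:
    - [[0,0,0.6],0,0]
    - [[0,0,0.6],0,0]
    - [[0,0,0.6],0,0]
    - [[0,0,0],0,0]
    - [[0,0,0],0,0]

```text
clock: 16.02
ee_pos: [515.8, 251.4, 89.4]
tcp_rot: [3.141, 0.005, -2.974]
ft_force: [-0.3, 0.8, 9.2]
finger_gap: 0.1
gripper_force: 4.6
```

The force fell from 15.7 N to 9.2 N, so the first end has snapped in. I'll back off and check.

Request:
carry_out:
  increments:
    - [[0,0,-3],0,0]
    - [[0,0,-6],0,0]
    - [[0,0,-12],0,0]
    - [[0,0,-20],0,0]
    - [[0,0,0],0,0]

```text
clock: 16.43
ee_pos: [515.8, 251.4, 132.1]
tcp_rot: [3.141, 0.006, -2.974]
ft_force: [0.8, 0.4, 0.7]
finger_gap: 0.2
gripper_force: 0.0
```

```bash
cat > chk.py <<'E'
from fit import *
def chk(f):
    snap('scene',f);snap('side',f+'s');print(bot.observe()['ee_pos'].round(1),bot.observe()['ft_force'].round(1))
    a=np.radians(9.6);c=np.array([534.5,254.3])
    for n in(f,f+'s'):
        C=cloud(n).reshape(-1,3);q=(C[:,:2]-c);x=q@[np.cos(a),np.sin(a)];y=q@[-np.sin(a),np.cos(a)];z=C[:,2]
        for s in(-74,-55,-35,-25,-15,-5,5,15,25,35,55,65,75,85,90):
            m=(abs(x-s)<3)&(abs(y)<14)&(z>58)&(z<105)
            if m.sum()>3:print(n,s,m.sum(),np.percentile(z[m],95).round(1),end=' | ')
        m=(abs(y)<12)&(z>62)&(z<105)&(abs(x)<120);print('x',x[m].min().round(1),x[m].max().round(1))
E
python3 -c "
from chk import *
chk('e1')"
```

```text
[514.2 250.9 129.1] [ 0.2  0.4 -0.8]
e1 -55 13 79.2 | e1 -35 35 81.8 | e1 -25 9 81.9 | e1 -15 14 81.1 | e1 -5 11 82.1 | e1 5 10 84.7 | e1 15 15 85.2 | e1 25 12 86.4 | e1 35 13 87.2 | e1 55 36 87.6 | e1 65 12 90.6 | e1 75 14 90.3 | e1 85 11 90.2 | e1 90 10 89.8 | x -73.7 102.9
e1s -55 11 80.8 | e1s -35 11 83.0 | e1s -25 10 82.8 | e1s -15 11 83.6 | e1s -5 14 85.1 | e1s 5 10 85.7 | e1s 15 10 86.4 | e1s 25 11 87.7 | e1s 35 10 89.5 | e1s 55 9 89.9 | e1s 65 14 91.9 | e1s 75 11 92.0 | e1s 85 9 94.4 | e1s 90 7 91.7 | x -72.0 98.9
```

The bar end is home, with its top at about 80 mm. The tip end is still about 8 mm high. I'll press that one next.

Request:
carry_out:
  increments:
    - [[-20,0,0],0,0]
    - [[-22,0,0],0,0]
    - [[0,0,14],0,0]
    - [[0,0,10],0,0]
    - [[0,0,3],0,0]

```text
clock: 16.95
ee_pos: [552.6, 257.1, 97.4]
tcp_rot: [-3.141, -0.006, -2.974]
ft_force: [1.9, 0.3, 1.6]
finger_gap: -0.1
gripper_force: 1.0
```

Request:
carry_out:
  increments:
    - [[0,0,1],0,0]
    - [[0,0,1],0,0]
    - [[0,0,1],0,0]
    - [[0,0,1],0,0]
    - [[0,0,0],0,0]

```text
clock: 17.37
ee_pos: [555.0, 257.9, 97.5]
tcp_rot: [3.142, -0.0, -2.974]
ft_force: [-2.2, -1.0, 2.0]
finger_gap: 0.2
gripper_force: 1.0
```

Request:
carry_out:
  increments:
    - [[0,0,0.7],0,0]
    - [[0,0,0.7],0,0]
    - [[0,0,0.7],0,0]
    - [[0,0,0],0,0]
    - [[0,0,0],0,0]

```text
clock: 17.78
ee_pos: [555.3, 257.9, 95.4]
tcp_rot: [3.142, -0.0, -2.974]
ft_force: [-3.3, 0.1, 4.8]
finger_gap: 0.2
gripper_force: 2.5
```

Request:
carry_out:
  increments:
    - [[0,0,0.7],0,0]
    - [[0,0,0.7],0,0]
    - [[0,0,0.7],0,0]
    - [[0,0,0],0,0]
    - [[0,0,0],0,0]

```text
clock: 18.2
ee_pos: [555.4, 257.9, 93.7]
tcp_rot: [3.142, 0.0, -2.974]
ft_force: [-5.2, -0.9, 6.6]
finger_gap: 0.0
gripper_force: 3.6
```

Request:
carry_out:
  increments:
    - [[0,0,0.6],0,0]
    - [[0,0,0.6],0,0]
    - [[0,0,0.6],0,0]
    - [[0,0,0],0,0]
    - [[0,0,0],0,0]

```text
clock: 18.62
ee_pos: [555.7, 257.8, 91.1]
tcp_rot: [-3.142, 0.001, -2.974]
ft_force: [0.4, 0.6, 0.5]
finger_gap: -0.1
gripper_force: 0.0
```

The force dropped from 6.6 N to about 0, so the second end has snapped in. I'll back off and check that it's level.

Request:
carry_out:
  increments:
    - [[0,0,-6],0,0]
    - [[0,0,-14],0,0]
    - [[0,0,-35],0,0]
    - [[0,0,-35],0,0]
    - [[0,0,-30],0,0]

```text
clock: 19.03
ee_pos: [555.8, 257.9, 214.6]
tcp_rot: [3.141, 0.002, -2.974]
ft_force: [1.0, 0.3, 0.4]
finger_gap: -0.2
gripper_force: 0.0
```

Run:
```python
from chk import *
chk('e2');fit('w8')
a=cv2.imread('pics/e2.png')[240:330,340:420];b=cv2.imread('pics/e2s.png')[225:305,240:330]
cv2.imwrite('pics/f.png',np.hstack([cv2.resize(a,(400,450),interpolation=3),cv2.resize(b,(400,450),interpolation=3)]))
```

```text
[559.1 258.8 219.8] [0.7 0.3 0.4]
e2 -55 21 77.6 | e2 -35 33 81.4 | e2 -25 14 79.9 | e2 -15 12 80.8 | e2 -5 9 77.9 | e2 5 14 80.0 | e2 15 11 79.4 | e2 25 13 78.6 | e2 35 13 79.0 | e2 55 38 83.0 | e2 65 12 79.7 | e2 75 14 78.6 | e2 85 17 78.8 | e2 90 14 77.0 | x -68.5 104.0
e2s -55 13 79.7 | e2s -35 8 80.4 | e2s -25 10 81.4 | e2s -15 10 85.2 | e2s -5 10 79.8 | e2s 5 10 79.1 | e2s 15 10 78.5 | e2s 25 10 80.4 | e2s 35 7 79.6 | e2s 55 10 82.3 | e2s 65 12 83.8 | e2s 75 11 79.6 | e2s 85 7 77.7 | e2s 90 8 78.6 | x -69.6 101.2
[557.5 258.4 216.3] 189.57803189713974 [-0.8  0.5  0.1]
base 4420 [-65.5 -35.7] [113.1  34.7] ((23.789962768554688, -0.5728988647460938), (178.646240234375, 70.4713134765625), 0.05943000316619873)
rail 1548 [-52.4 -17.5] [97.6 16.7] ((22.603302001953125, -0.3869953155517578), (34.12321090698242, 149.92466735839844), 89.98693084716797)
lips 3103 [-45.1 -46. ] [94.5 45. ] ((31.825645446777344, 15.10519790649414), (87.51030731201172, 142.35366821289062), 73.65650939941406)
key 10 523 -14.3 12.7 226.7
key xmax 10.750353017505544
```

View pics/f.png

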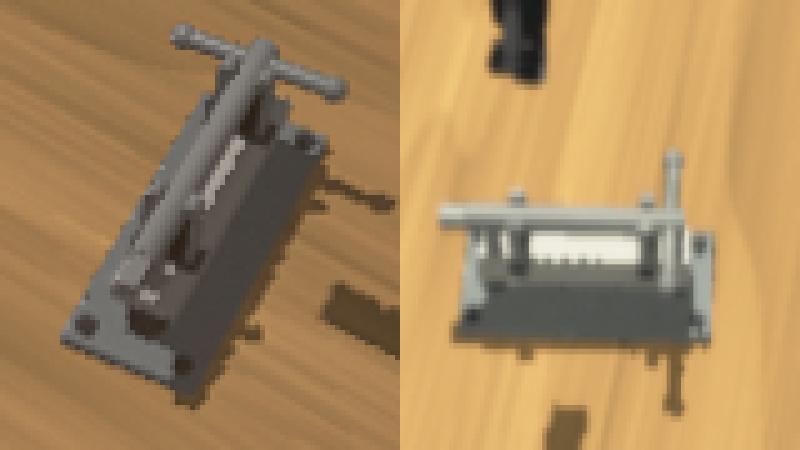

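The key is seated and level, with its top at about 80 mm along its length and the rail up. Pressing slid it 4–5 mm towards the tip. I'll grip it mid-shank and slide it back to centre.

Request:
carry_out:
  grip_force: 30
  increments:
    - [[10,-0.5,0],0,40]
    - [[11,0,20],0,40]
    - [[0,0,25],0,40]
    - [[0,0,25],0,40]
    - [[0,0,25],0,40]

```text
clock: 19.6
ee_pos: [533.7, 253.6, 114.5]
tcp_rot: [-3.141, -0.001, -2.974]
ft_force: [0.2, 1.2, 0.1]
finger_gap: 39.4
gripper_force: 0.0
```

Request:
carry_out:
  increments:
    - [[0,0,0],0,40]
    - [[0,0,0],0,40]
    - [[0,0,0],0,40]
    - [[0,0,0],0,40]
    - [[0,0,0],0,40]

```text
clock: 20.02
ee_pos: [535.9, 254.2, 118.2]
tcp_rot: [3.141, 0.003, -2.974]
ft_force: [-0.0, -0.4, -0.2]
finger_gap: 39.7
gripper_force: 0.0
```

Run:
```python
from fit import *
fit('w9')
o=bot.observe();e=o['ee_pos'];yw=o['tcp_rot'][2];T=np.array([[np.cos(yw),np.sin(yw)],[np.sin(yw),-np.cos(yw)]])
C=cloud('w9').reshape(-1,3);q=(C[:,:2]-e[:2])@T.T;z=C[:,2]
m=(abs(q[:,1])<6)&(z>68)&(z<84)&(q[:,0]>30);print('key end',q[m,0].max(),np.median(z[m]))
m=(abs(q[:,1])>20)&(abs(q[:,1])<40)&(z>65)&(z<82)&(q[:,0]>30)&(q[:,0]<90);print('bar',q[m,0].min(),q[m,0].max())
```

```text
[535.7 254.1 118. ] 189.5777680930355 [-0.8 -0.4  0.3]
base 7679 [-89.6 -35.1] [90.5 35.4] ((0.4225006103515625, 0.181976318359375), (70.43280029296875, 180.11492919921875), 89.95674896240234)
rail 2550 [-73.1 -16.9] [75.  17.3] ((0.9314956665039062, 0.2003173828125), (34.10828399658203, 148.12045288085938), 89.98494720458984)
lips 6965 [-73.7 -44.5] [71.8 45.4] ((6.7777252197265625, 16.284507751464844), (87.10444641113281, 147.7077178955078), 73.923583984375)
key 10 781 -34.7 33.1 128.1
key xmax 12.235732797893164
key end 71.76649627611712 78.83827024755561
bar 55.761041380312676 68.74166820294862
```

Request:
carry_out:
  increments:
    - [[0,0,15],0,40]
    - [[0,0,15],0,40]
    - [[0,0,12],0,40]
    - [[0,0,8],0,40]
    - [[0,0,0],0,40]

```text
clock: 20.48
ee_pos: [533.5, 253.5, 64.5]
tcp_rot: [-3.141, -0.003, -2.974]
ft_force: [-0.5, -0.6, -0.5]
finger_gap: 40.1
gripper_force: 0.0
```

Request:
carry_out:
  increments:
    - [[0,0,0],0,30]
    - [[0,0,0],0,22]
    - [[0,0,0],0,10]
    - [[0,0,0],0,10]
    - [[0,0,0],0,10]

```text
clock: 20.9
ee_pos: [535.4, 254.5, 67.3]
tcp_rot: [3.141, 0.002, -2.975]
ft_force: [-0.0, 3.5, 1.7]
finger_gap: 14.8
gripper_force: 29.3
```

Request:
carry_out:
  increments:
    - [[1,0,0],0,10]
    - [[1,0,0],0,10]
    - [[1,0,0],0,10]
    - [[1,0,0],0,10]
    - [[0,0,0],0,10]

```text
clock: 21.32
ee_pos: [532.5, 254.0, 67.5]
tcp_rot: [3.14, 0.005, -2.975]
ft_force: [3.4, 5.4, 0.8]
finger_gap: 14.7
gripper_force: 29.3
```

Request:
carry_out:
  increments:
    - [[0.7,0,0],0,10]
    - [[0.8,0,0],0,10]
    - [[0,0,0],0,10]
    - [[0,0,0],0,10]
    - [[0,0,0],0,10]

```text
clock: 21.73
ee_pos: [531.1, 253.7, 67.5]
tcp_rot: [3.14, 0.005, -2.975]
ft_force: [4.6, 5.1, -0.0]
finger_gap: 15.0
gripper_force: 29.3
```

Request:
carry_out:
  increments:
    - [[0,0,0],0,16]
    - [[0,0,0],0,20]
    - [[0,0,0],0,30]
    - [[0,0,0],0,40]
    - [[0,0,0],0,40]

```text
clock: 22.15
ee_pos: [528.9, 252.6, 66.0]
tcp_rot: [-3.141, -0.001, -2.974]
ft_force: [0.7, 0.1, -0.0]
finger_gap: 39.7
gripper_force: 0.0
```

Request:
carry_out:
  increments:
    - [[0,0,-5],0,40]
    - [[0,0,-10],0,40]
    - [[0,0,-18],0,40]
    - [[0,0,-18],0,40]
    - [[0,0,0],0,40]

```text
clock: 22.57
ee_pos: [532.1, 253.7, 122.2]
tcp_rot: [3.141, 0.008, -2.974]
ft_force: [0.4, 0.5, 1.0]
finger_gap: 39.8
gripper_force: 0.0
```

Request:
carry_out:
  increments:
    - [[0,0,0],0,40]
    - [[0,0,0],0,40]
    - [[0,0,0],0,40]
    - [[0,0,0],0,40]
    - [[0,0,0],0,40]

```text
clock: 22.98
ee_pos: [528.7, 252.7, 116.3]
tcp_rot: [-3.141, -0.002, -2.975]
ft_force: [0.2, -0.1, -0.1]
finger_gap: 40.3
gripper_force: 0.0
```

Run:
```python
from chk import *
fit('w10')
o=bot.observe();e=o['ee_pos'];yw=o['tcp_rot'][2];T=np.array([[np.cos(yw),np.sin(yw)],[np.sin(yw),-np.cos(yw)]])
C=cloud('w10').reshape(-1,3);q=(C[:,:2]-e[:2])@T.T;z=C[:,2]
m=(abs(q[:,1])<6)&(z>68)&(z<84)&(q[:,0]>30);print('key end',q[m,0].max())
for a in(-30,-24,20,30,38,55,60,70):
    m=(abs(q[:,1])<4)&(abs(q[:,0]-a)<3)&(z>65)&(z<90)
    if m.sum():print(a,np.percentile(z[m],90).round(1),end=' ')
m=(abs(q[:,1])>20)&(abs(q[:,1])<40)&(z>65)&(z<82)&(q[:,0]>30)&(q[:,0]<90);print('bar',q[m,0].min(),q[m,0].max())
chk('e3')
```

```text
[528.8 252.8 116.5] 189.57387477999924 [ 0.3 -0.3 -0.3]
base 7547 [-96.4 -34.9] [83.2 35.6] ((-6.623687744140625, 0.3695106506347656), (70.43301391601562, 179.5876007080078), 89.97457122802734)
rail 2406 [-80.3 -16.8] [67.9 17.4] ((-6.2190093994140625, 0.3409614562988281), (34.16819763183594, 148.1367645263672), 89.95217895507812)
lips 6768 [-71.2 -44.9] [69.  45.4] ((5.689556121826172, 15.124275207519531), (86.77017974853516, 142.7487030029297), 74.50496673583984)
key 10 814 -34.7 33.2 126.8
key xmax 12.54454447429373
key end 69.04836998922531
-30 80.0 -24 79.9 20 80.0 30 80.1 38 80.0 55 79.9 60 79.8 70 79.8 bar 52.93057224510163 65.9724253348676
[529.1 252.9 116.8] [-0.5 -0.   0.3]
e3 -55 7 77.1 | e3 -35 21 81.9 | e3 -25 12 78.8 | e3 -15 13 80.3 | e3 -5 13 79.2 | e3 5 9 78.0 | e3 15 14 79.4 | e3 25 11 79.1 | e3 35 11 80.4 | e3 55 37 81.6 | e3 65 14 79.0 | e3 75 15 80.4 | e3 85 11 76.3 | e3 90 11 77.8 | x -67.9 100.5
e3s -74 6 80.7 | e3s -55 10 82.7 | e3s -35 10 81.6 | e3s -25 10 81.5 | e3s -15 10 80.7 | e3s 15 6 80.1 | e3s 25 10 81.3 | e3s 35 10 82.0 | e3s 55 12 81.2 | e3s 65 12 81.1 | e3s 75 11 81.0 | e3s 85 8 78.8 | e3s 90 9 81.2 | x -72.4 94.4
```

The key is centred to within 1 mm, and its top is level at 80 mm. I'll lift clear and hand in.

Request:
carry_out:
  increments:
    - [[0,0,-20],0,40]
    - [[0,0,-30],0,40]
    - [[0,0,-30],0,40]
    - [[0,0,0],0,40]
    - [[0,0,0],0,40]

```text
clock: 23.55
ee_pos: [530.6, 253.3, 199.6]
tcp_rot: [3.141, 0.005, -2.974]
ft_force: [-1.4, -0.4, -0.9]
finger_gap: 40.0
gripper_force: 0.0
```

```bash
python3 -c "
from station import bot
print(bot.hand_in())"
```

```text
the job is handed in; nothing more can be done
None
```

The big chuck key is back in the grey clip rack and the job is handed in at about 24 s: the bar end snapped in first, then the tip end, both seated and level, and after pressing had slid the key about 4 mm I slid it back to centre (within about 1 mm); the arm disturbed nothing else that I know of, though I didn't re-check the other items' positions.

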